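# Hold the spring clip open on today's turn card

## Task

Two tenants share this jiko and the enamel mug stands on the same side as the turn card of whoever cooks today. Pick up the red spring clip by squeezing its tails so that its jaws spread, carry it to that card and hold it gaping, level and about half-way up, around the card's upright edge that faces the robot, with the edge well inside between the jaws and the clip not touching the card, so that I can slip the charcoal receipt in. Finish while still holding the clip wide open there, and leave the cards, mug, tin and tongs where they stand.

Things in the scene. Friction and masses are not known exactly. Their poses are not given: they have to be found in the camera images.
- clip_pivot (a point): Red plastic spring clip like a big clothes-peg, 96 mm long, about 60 g, lying on its side: hinge axis vertical, 30 mm tall. Point on the hinge axis, half-way up (15 mm above the table at start). x points along the midline to the jaw tips while shut, z up. The frame is lever A's: opening by q turns it q/2 off the midline (then take the midline from the pivot to midway between the jaw points).
- clip_grip (a point): good place to pinch the clip's two tails: on the shut clip's midline, 38 mm behind the pivot (away from the jaws), half-way up. Tails are 4 mm thick, 30 mm tall, end 50 mm behind the pivot when open; outer faces when shut: a V, about 50 mm over all here and 53 mm at the rear; fully squeezed: parallel, 28 mm apart. Axes as clip_pivot.
- jaw_a (a point): inner face of the tip of the clip's jaw A (the clip's +y side), half-way up; 46 mm ahead of the pivot. Its axes are lever A's.
- jaw_b (a point): inner face of the tip of the clip's jaw B (the clip's -y side), half-way up; touches jaw A when shut, 24 mm from it when fully open. Its axes are lever B's.
- clip_spread (a joint): opening angle of the clip, rad: 0 shut (held so by its spring), 0.53 fully open at the stop, jaws 24 mm apart and parallel, the space between them free from the tips back to 6 mm ahead of the pivot. Squeezing the tails together opens it: about 6 N at first, 12 N at the stop.
- blue_edge (a point): Blue stiff card, 100 mm wide, 105 tall, 3 thick, upright in a loose wooden stand (70 x 70 mm, 24 tall; 0.6 kg in all). Point: middle of its upright edge facing the robot, 76.5 mm above the table (card spans 24 to 129 mm). x points level from the edge into the card along its plane, y square to its face, z up. The edge overhangs the stand by 23 mm.
- yellow_edge (a point): the same point, with the same axes, of the yellow card, which is otherwise like the blue one
- mug: white enamel mug, 80 mm across, 85 mm tall, handle on its +y side; origin at the centre of its underside. It stands farther out to the left or right than the two cards, on the side (robot's left or right) of the card to use.
- tin: closed steel tea tin with a green band, 72 mm across, 110 mm tall, standing on the other side; origin at the centre of its underside. Leave alone.
- tongs: steel charcoal tongs, 245 mm long, about 50 mm wide and 12 mm thick, lying flat beyond the cards along their own x axis; origin under the middle. Leave alone.
Mind the look-alikes: they are no part of the job. Of the things that look like the part that bears clip_pivot, take the one that is nearest to the robot's base at the start.

How it is judged:
By the outcome, as a careful person would: the job done as asked, in the order asked, and still so for the second after the job is handed in, while the arm keeps its last pose, push and grip.
It also fails if it takes over 32 s, if anything falls off the work surface, if the arm or the gripper's body presses on something with over 40 N, if the wrist force passes 120 N, or if a joint passes its speed limit or range.

## Robot

A 6-joint arm with a two-finger parallel gripper is mounted at the origin on the work surface. World frame = base frame: x ahead of the robot, y to its left, z up, the work surface at z = 0. Lengths are in m, angles in rad, forces in N, time in s.
With the tool pointing down it reaches from about 0.35 to 0.975 m from the base axis. Payload 4.9 kg.
Tool frame: the origin (TCP) lies on the mounting face of the last link; the fingertips stand 173 mm ahead of it and the grasp point (between the pads) lies 155 mm ahead of it; z points along the fingers, y is the line along which they close (so a half turn about z gives the same grasp; the last joint's range is limited). The gripper opens to 85 mm and grips with 20 to 120 N. Pads are 22 mm wide; open, the fingers measure 114 mm over their backs; the gripper's body (76 mm by 85 mm) begins 54 mm behind the grasp point. The pads swing forward as they close: fully open they stand 13 mm farther back than shut.
Start: joints at [-1.361, 0.053, 1.613, -0, 1.476, -0.119], TCP at [0.202, -0.592, 0.405] pointing down, gripper open.
Joint ranges: [-3.01, 3.01], [-1.01, 2.22], [0.06, 2.58], [-1.02, 4.17], [0.09, 2.62], [-3.14, 3.14]. Speed limits (rad/s): [2.57, 2.57, 3.14, 3.14, 3.14, 3.14].

## Interface

Orientations are given as a rotation vector (axis times angle).
In Python, from station import monitor, eyes, finish_job gives the robot as it stands. The module is installed in compiled form; this text tells all that it offers.
- The arm moves only by the tool step_arm, never from a script. Its argument "commands" is a list of rows, each a list of 3 entries, a list of its own where there are three numbers: the opening in per cent of the stroke, from 0 (shut) to 100 (fully open), then the shift along the tool's x, y, z in mm, then the turn about the tool's z in degrees. In form: [[hand, [x, y, z], yaw], ...]. A call has 1 to 12 rows; each row is the pose to reach, as a shift and turn from the pose commanded when the call began, along the tool's axes at that moment; what a row does not reach only later rows make up. A row lasts 1/8 s, in which the tool goes at most 62.5 mm and 10.7 degrees, less where a joint would pass 70% of its speed; a pose out of reach is approached as far as the arm can. A call with a gripper value outside its range is refused whole. The fingers move at their own pace and stop on an object; "squeeze" is the grip in N (left out, the last holds). Time passes only in rows, so rows that repeat a pose let the fingers close. It gives the time, the measured TCP pose, the force, the opening and the grip force at its end, in the units of the state.
- monitor.get_obs(): the state, without advancing time (a new reading comes with each control period).
- eyes.get_image(name): name is "scene" or "side" or "wrist"; returns the picture (420x560x3 uint8, red, green, blue); there is no depth.
- eyes.camera_info(name): a dict with "camera_matrix" (3x3 intrinsics, pixels), "extrinsics" (4x4, takes a point from camera to world coordinates). Camera axes: x right, y down, z forward; pixel columns grow to the right and rows downward; lengths in m; the calibration is good to about 2 mm. A picture is of the moment at which its call begins: read the wrist's pose just before it. camera_info takes no time and is no camera call; for the wrist camera it gives the pose at the moment of the call.
- finish_job(): hands the job in; it is judged then, once.
The state is a dict: "t": time; "q": joint angles; "dq": joint speeds; "effort": joint torques, N m; "tool_pos": TCP position; "tool_rot": TCP orientation; "contact_force": force on the tool from outside, world axes, zero at the start; "wrist_torque": the same for the moment, N m; "opening": finger opening in m; "grip_force": force on a finger pad.
Only numpy, scipy, OpenCV 4.12 (cv2) and the standard library are available. Lean on these libraries where they do the work, as an engineer would, in place of code of your own. Each camera call takes 0.05 s, during which the arm holds its last target. There are 200 camera calls.

## Working session

There is one attempt and no reset: what is moved stays moved. The work goes in short steps, Python scripts to look and compute and a tool call to move; the robot and the scene stay as the last step left them, time stands still between calls to the robot, and variables do not carry over. Pictures are saved under pics/ and viewed, at most 10 in all, crops included, and the job is handed in when it is done.

Besides the shell and the picture viewer there is one more tool, called after "Call:" as name(argument=value, ...), one argument or row to a line, values as JSON. step_arm: Moves the arm, as the interface text tells. Its arguments: {"type":"object","properties":{"commands":{"type":"array"},"squeeze":{"type":"number"}},"required":["commands"]}

```bash
mkdir -p pics
cat > h.py <<'E'
import numpy as np, cv2
from station import monitor, eyes, finish_job
from scipy.spatial.transform import Rotation as R
def snap(n,f):
    i=eyes.camera_info(n); im=eyes.get_image(n); cv2.imwrite(f'pics/{f}.png',im[:,:,::-1]); np.savez(f'pics/{f}.npz',K=i['camera_matrix'],E=i['extrinsics']); return im
def ray(f,u,v):
    d=np.load(f'pics/{f}.npz'); E=d['E']; r=E[:3,:3]@np.linalg.inv(d['K'])@[u,v,1]; return E[:3,3],r
def onz(f,u,v,z):
    o,r=ray(f,u,v); return o+r*(z-o[2])/r[2]
def proj(f,p):
    d=np.load(f'pics/{f}.npz'); c=np.linalg.inv(d['E'])@np.r_[p,1]; q=d['K']@c[:3]; return q[:2]/q[2]
def tri(f,a,g,b):
    o1,r1=ray(f,*a);o2,r2=ray(g,*b);s=np.linalg.lstsq(np.c_[r1,-r2],o2-o1,rcond=None)[0]
    p,q=o1+s[0]*r1,o2+s[1]*r2; return (p+q)/2,np.linalg.norm(p-q)
E
python3 - <<'E'
from h import *
a=snap('scene','sc0');b=snap('side','si0');c=snap('wrist','wr0')
for n in('sc0','si0','wr0'):
    d=np.load(f'pics/{n}.npz');print(n,d['E'].round(3).tolist(),d['K'][0,0])
print(monitor.get_obs())
cv2.imwrite('pics/combo.png',cv2.resize(np.hstack([b,c]),(800,300))[:,:,::-1])
E
```

```text
sc0 [[0.193, 0.73, -0.655, 1.232], [0.981, -0.133, 0.141, -0.127], [0.016, -0.67, -0.742, 0.75], [0.0, 0.0, 0.0, 1.0]] 412.814876597345
si0 [[-0.834, -0.361, 0.418, 0.196], [-0.552, 0.566, -0.612, 0.668], [-0.015, -0.741, -0.671, 0.845], [0.0, 0.0, 0.0, 1.0]] 417.1869970806013
wr0 [[0.324, -0.903, -0.283, 0.274], [-0.946, -0.309, -0.096, -0.567], [-0.001, 0.299, -0.954, 0.373], [0.0, 0.0, 0.0, 1.0]] 371.5861789046262
{'t': 0.15, 'q': array([-1.36104600e+00,  5.32524209e-02,  1.61399420e+00, -7.91363503e-06,
        1.47603714e+00, -1.19010613e-01]), 'dq': array([ 2.29909438e-04, -1.88212488e-03, -5.05373168e-03, -2.92716608e-04,
       -1.25990037e-03,  7.44094997e-05]), 'effort': array([ 7.76211164e-04, -3.94241560e+01, -3.70722127e+01, -1.80089037e-04,
        4.61792442e-03,  1.66845558e-05]), 'tool_pos': array([ 0.20174289, -0.59132   ,  0.40370661]), 'tool_rot': array([-3.09757731e+00, -5.13818719e-01,  1.32768222e-04]), 'contact_force': array([1.40974542, 1.2413919 , 0.43063624]), 'wrist_torque': array([-0.02967796, -0.02857479,  0.0311302 ]), 'grip_force': 0.0, 'opening': 0.08547179715134105}
```

View pics/sc0.png

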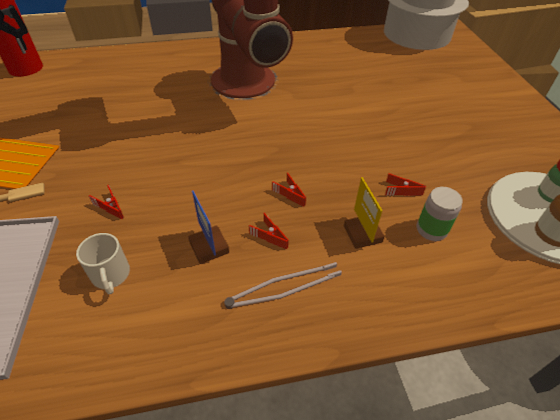

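View pics/combo.png

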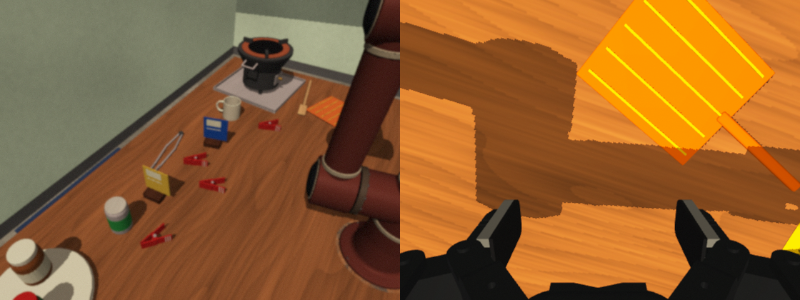

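The scene picture (camera facing the robot, +y to the right) shows the mug at (103,262), on the robot's right next to the blue card (205,228). The tin is at (438,213) by the yellow card, so the blue card is the one to use. Clip candidates are the red clips at (107,203), (290,190), (270,232) and (405,186); the description says to take the one nearest the base. The red things at (20,40) and on the plate are not clips.

Run:
```python
from h import *
a=cv2.imread('pics/sc0.png');b=cv2.imread('pics/si0.png')
def red(im):
    h=cv2.cvtColor(im,cv2.COLOR_BGR2HSV); m=(((h[...,0]<5)|(h[...,0]>174))&(h[...,1]>190)&(h[...,2]>90)).astype(np.uint8)
    return cv2.connectedComponentsWithStats(m)
for f,im in(('sc0',a),('si0',b)):
    n,l,s,c=red(im)
    for k in range(1,n):
        if s[k,4]>40:
            p=onz(f,*c[k],.018);print(f,c[k].round(1),s[k],p.round(3),np.hypot(*p[:2]).round(3))
cr=lambda im,x,y,w,h,k:cv2.resize(im[y:y+h,x:x+w],None,fx=k,fy=k,interpolation=cv2.INTER_CUBIC)
A=cr(a,235,160,100,100,4);B=cr(a,175,180,100,100,4)
cv2.imwrite('pics/c1.png',np.hstack([A,B]))
for u,v in((103,285),(441,236)):print('mug/tin',onz('sc0',u,v,0))
```

```text
sc0 [8.1 4.7] [  0   0  22  19 133] [-0.701 -0.879  0.018] 1.124
sc0 [10.9 21.3] [  4  15  16  14 103] [-0.537 -0.833  0.018] 0.991
sc0 [19.4 54.9] [   0   31   42   45 1221] [-0.259 -0.745  0.018] 0.789
sc0 [296.  192.8] [287 185  18  21  63] [0.558 0.057 0.018] 0.561
sc0 [110.8 207.1] [ 96 195  27  24 217] [ 0.526 -0.382  0.018] 0.65
sc0 [276.1 234.2] [265 226  23  19  86] [ 0.675 -0.015  0.018] 0.675
si0 [375.1 174.8] [362 168  27  14 261] [ 0.513 -0.384  0.018] 0.641
si0 [272.5 223. ] [257 214  32  18 340] [ 0.669 -0.025  0.018] 0.669
si0 [295.6 257. ] [279 248  36  20 385] [0.549 0.047 0.018] 0.551
si0 [214.  334.1] [197 313  40  34 465] [0.585 0.336 0.018] 0.675
si0 [ 36.8 415.2] [ 20 409  32  11 246] [0.761 0.655 0.018] 1.004
mug/tin [ 0.72660768 -0.38803087  0.        ]
mug/tin [0.7350968  0.36029837 0.        ]
```

View pics/c1.png

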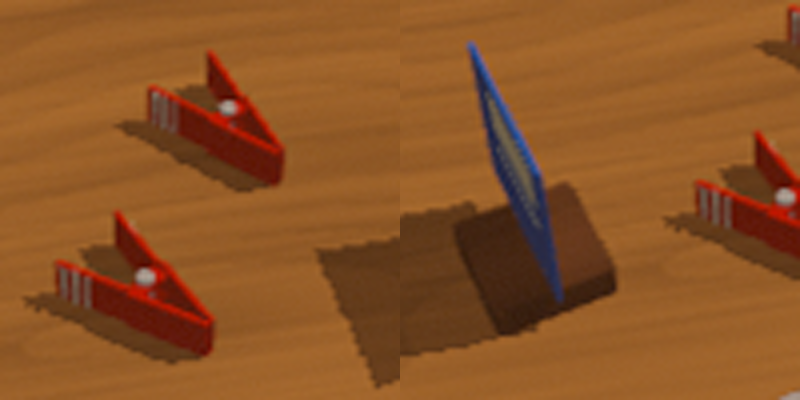

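The crop shows the chosen clip: white pivot pin at about (292,187), jaw tip top at (305,197), tail tops at (272,182) and (287,173). The blue card's top corners are at (192.5,191) for the robot-side edge and (210,224.5) for the far one.

Run:
```python
from h import *
p=lambda u,v,z=.03:onz('sc0',u,v,z)[:2]
piv,tip,t1,t2=p(292,186.8,.032),p(305.5,197.5),p(272,182),p(287,173)
print(piv,tip,t1,t2,np.linalg.norm(tip-piv),np.linalg.norm(t1-t2),(t1+t2)/2)
d=tip-(t1+t2)/2;print('len',np.linalg.norm(d),np.degrees(np.arctan2(d[1],d[0])))
a,b=p(192.5,191,.129),p(210,224.5,.129);print(a,b,np.linalg.norm(b-a),np.degrees(np.arctan2(*(b-a)[::-1])))
o=monitor.get_obs();T=R.from_rotvec(o['tool_rot']).as_matrix();print(T.round(3))
E=np.load('pics/wr0.npz')['E'];print('cam in tool',T.T@(E[:3,3]-o['tool_pos']),(T.T@E[:3,:3]).round(3))
b=cv2.imread('pics/si0.png');cv2.imwrite('pics/c2.png',np.hstack([cv2.resize(b[150:250,260:360],(400,400),interpolation=2),cv2.resize(b[210:310,240:340],(400,400),interpolation=2)]))
```

```text
[0.54945131 0.04806466] [0.58817816 0.07268973] [0.52258921 0.00350484] [0.49775513 0.04646397] 0.045892955009601395 0.049620752330230146 [0.51017217 0.02498441]
len 0.09143704395451893 31.448274553025165
[ 0.61692062 -0.18153784] [ 0.71314355 -0.15324922] 0.10029505157711024 16.382828999762427
[[ 0.946  0.323 -0.   ]
 [ 0.323 -0.946  0.002]
 [ 0.    -0.002 -1.   ]]
cam in tool [0.07602212 0.00069396 0.03032773] [[ 0.001 -0.954 -0.299]
 [ 1.     0.001  0.001]
 [-0.001 -0.299  0.954]]
```

View pics/c2.png

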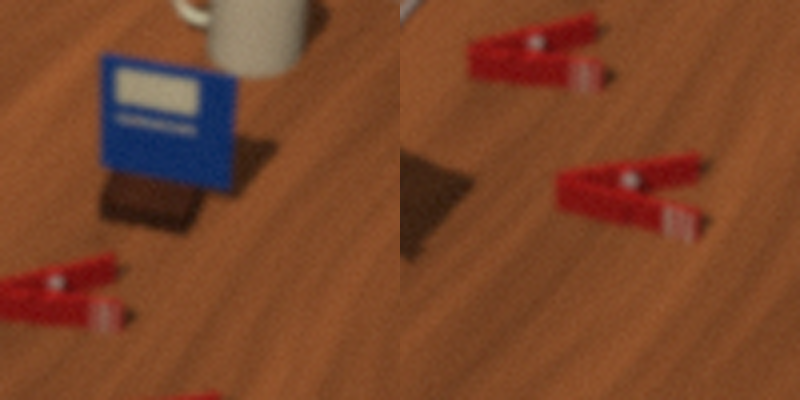

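Both views agree: clip pivot at (0.549, 0.048), heading about 32°, body 50 mm across the tails; the blue edge at (0.617, -0.182), heading 16.4°, card width 100 mm. All of this fits the given sizes, so I'm moving above the clip.

Call:
step_arm(
  commands=[
    [100,[45,-44,10],-1],
    [100,[90,-87,19],-3],
    [100,[135,-131,28],-5],
    [100,[180,-175,38],-7],
    [100,[225,-219,47],-9],
    [100,[270,-262,57],-11],
    [100,[315,-306,66],-13],
    [100,[360,-350,76],-13],
    [100,[405,-394,85],-13],
    [100,[450,-437,95],-13],
    [100,[498,-484,104],-13],
    [100,[498,-484,104],-13],
  ],
  squeeze=30,
)

```text
t: 1.65
tool_pos: [0.5173, 0.0303, 0.2997]
tool_rot: [-3.018, -0.868, 0.002]
contact_force: [-0.4, -0.6, 0.5]
opening: 0.0853
grip_force: 0.0
```

Call:
step_arm(
  commands=[
    [100,[0,0,0],0],
    [100,[0,0,0],0],
    [100,[0,0,0],0],
  ],
)

```text
t: 2.02
tool_pos: [0.5166, 0.0261, 0.301]
tool_rot: [3.022, 0.858, 0.001]
contact_force: [0.1, 0.5, 0.0]
opening: 0.085
grip_force: 0.0
```

Run:
```python
from h import *
o=monitor.get_obs();T=R.from_rotvec(o['tool_rot']).as_matrix();print(o['t'],o['tool_pos'],T.round(3).tolist())
snap('wrist','w1')
p=[.549,.048];h=np.radians(31.5);e=np.array([np.cos(h),np.sin(h)])
for k in(-.05,-.038,0,.046):print(k,proj('w1',np.r_[p+k*e,.03]))
```

```text
2.025 [0.51658136 0.02609925 0.30101561] [[0.851, 0.526, 0.0], [0.526, -0.851, -0.0], [0.0, 0.0, -1.0]]
-0.05 [272.92769729 228.55109644]
-0.038 [272.95005739 211.89946942]
0 [273.02525869 155.89686827]
0.046 [273.1263578   80.60810312]
```

View pics/w1.png

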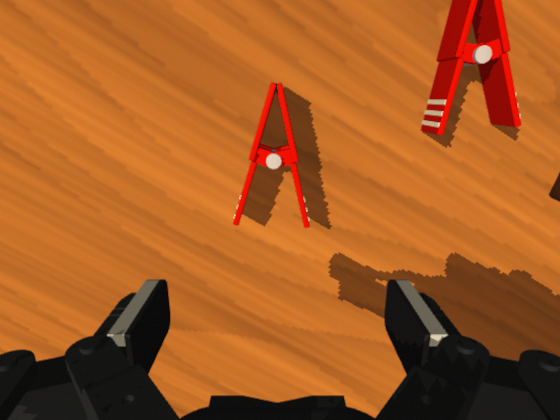

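The wrist view shows the chosen clip with its pivot at (273,160), tip at (277,83) and tail ends at (236,224) and (307,226), within 3 mm of the prediction. Next I'm refining the offset.

Run:
```python
from h import *
o=monitor.get_obs();T=R.from_rotvec(o['tool_rot']).as_matrix()
L=lambda u,v,z:(T.T@(onz('w1',u,v,z)-o['tool_pos']))*1e3
tip,t1,t2,pv=L(277,84,.03),L(236,223,.03),L(307,225,.03),L(273.5,160,.033)
m=(t1+t2)/2;d=(tip-m)[:2];print(tip,t1,t2,pv,np.linalg.norm(d),np.degrees(np.arctan2(d[1],d[0])));d/=np.linalg.norm(d)
print('grip',tip[:2]-84*d, pv[:2]-38*d)
```

```text
[ 82.95408061   0.91653668 271.04245685] [ -7.05360033 -27.10520496 270.9973747 ] [ -8.49642275  21.56488122 271.01807796] [ 36.73675821  -1.30324459 268.02461558] 90.80396417350455 2.3268845734868497
grip [-0.97665755 -2.49391661] [-1.23190906 -2.8460687 ]
```

Call:
step_arm(
  commands=[
    [100,[-1,-2.7,30],2.3],
    [100,[-1,-2.7,70],2.3],
    [100,[-1,-2.7,105],2.3],
    [100,[-1,-2.7,120],2.3],
    [100,[-1,-2.7,125],2.3],
    [100,[-1,-2.7,125],2.3],
    [100,[-1,-2.7,125],2.3],
  ],
)

```text
t: 2.95
tool_pos: [0.5154, 0.029, 0.1773]
tool_rot: [3.037, 0.801, 0.004]
contact_force: [-0.7, 1.0, 0.7]
opening: 0.0852
grip_force: 0.0
```

Call:
step_arm(
  commands=[
    [70,[0,0,0],0],
    [55,[0,0,0],0],
    [45,[0,0,0],0],
    [35,[0,0,0],0],
    [28,[0,0,0],0],
    [22,[0,0,0],0],
    [22,[0,0,0],0],
    [22,[0,0,0],0],
  ],
  squeeze=35,
)

```text
t: 3.95
tool_pos: [0.5158, 0.029, 0.1781]
tool_rot: [3.037, 0.801, 0.004]
contact_force: [-2.6, -0.2, 10.4]
opening: 0.0268
grip_force: 34.6
```

Run:
```python
from h import *
o=monitor.get_obs();print(o['t'],o['tool_pos'],o['opening'],o['grip_force'],o['contact_force'])
snap('wrist','w2')
```

```text
3.95 [0.51582419 0.02900704 0.1780792 ] 0.026777003889774623 34.594688415527344 [-2.61065598 -0.15411891 10.44524902]
```

View pics/w2.png

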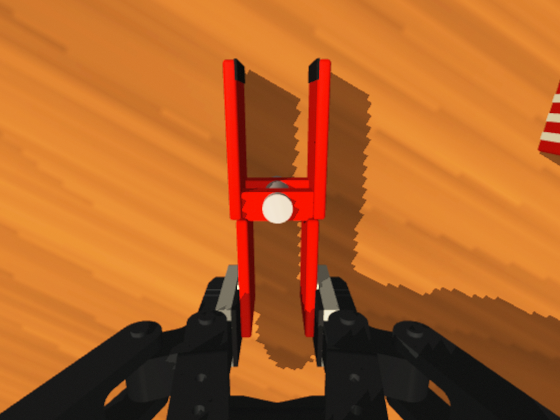

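The clip is squeezed fully open: jaws parallel with tips at (234,66) and (319,66), pivot at (277,208), opening 27 mm. Now I lift it and carry it to a spot in front of the blue card.

Call:
step_arm(
  commands=[
    [20,[0,0,-10],0],
    [20,[0,0,-35],0],
    [20,[-15,20,-61],2],
    [20,[-35,45,-61],4],
    [20,[-58,75,-61],6],
    [20,[-81,105,-61],8],
    [20,[-104,135,-61],10],
    [20,[-127,165,-61],12],
    [20,[-147,190,-61],13],
    [20,[-154,201,-61],13],
    [20,[-154,201,-61],13],
    [20,[-154,201,-61],13],
  ],
)

```text
t: 5.5
tool_pos: [0.4798, -0.2207, 0.2365]
tool_rot: [-3.108, -0.453, 0.001]
contact_force: [0.4, 0.5, -0.1]
opening: 0.0274
grip_force: 34.7
```

Run:
```python
from h import *
o=monitor.get_obs();T=R.from_rotvec(o['tool_rot']).as_matrix();print(o['t'],o['tool_pos'],o['opening'],o['grip_force'],np.degrees(np.arctan2(T[1,0],T[0,0])),T[2])
a=snap('wrist','w3');b=snap('side','si3');c=snap('scene','sc3')
cv2.imwrite('pics/m3.png',np.hstack([a[:420:,:560][:, :, ::-1][::1,::1][0:420,100:500],cv2.resize(b[150:255,270:370],(400,420),interpolation=2)[:,:,::-1]]))
```

```text
5.5 [ 0.47975986 -0.22071187  0.23648497] 0.02740548996697044 34.72672998905182 16.600046327994423 [-2.07352128e-04 -8.27444687e-04 -9.99999636e-01]
```

View pics/m3.png

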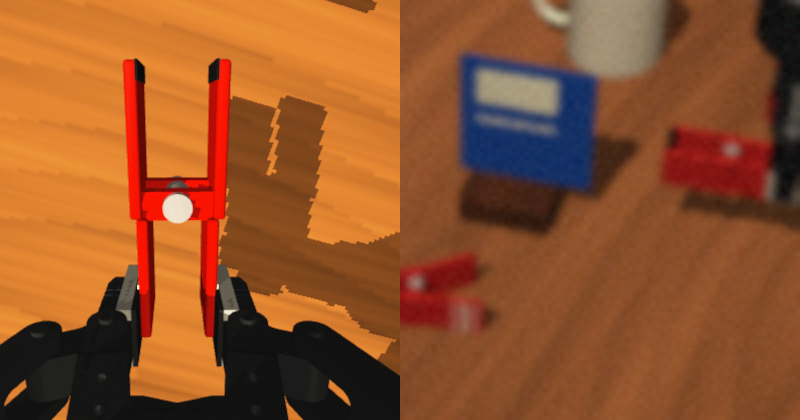

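The clip is held level (side view, jaw at left (665,150)) and symmetric in the wrist view. The blue card's near edge in the side view runs from (319,169) to (317,197).

Run:
```python
from h import *
o=monitor.get_obs();T=R.from_rotvec(o['tool_rot']).as_matrix()
# subpixel-ish corner from blue mask
for f in('sc3','si3'):
    im=cv2.imread(f'pics/{f}.png');h=cv2.cvtColor(im,cv2.COLOR_BGR2HSV);m=((h[...,0]>100)&(h[...,0]<130)&(h[...,1]>120)&(h[...,2]>40)).astype(np.uint8)
    m[:150]=0;cs=max(cv2.findContours(m,0,2)[0],key=cv2.contourArea);print(f,cv2.approxPolyDP(cs,2.5,True)[:,0].tolist())
n,g=tri('sc3',(192.5,191),'si3',(319.25,168.75));fr,g2=tri('sc3',(210,224.5),'si3',(285.25,163.75))
print('near top',n,g,'far top',fr,g2,np.linalg.norm(fr-n),np.degrees(np.arctan2(*(fr-n)[1::-1])))
for z in(.129,):print(onz('si3',319.25,168.75,z),onz('si3',285.25,163.75,z),onz('si3',316.75,197,.024))
zt=o['tool_pos'][2]-.148
for u,v in((277,208),(240,60),(314,60),(244,62),(309,62)):print(u,v,(T.T@(onz('w3',u,v,zt+(.003 if v>200 else 0))-o['tool_pos'])*1e3).round(1))
# clip height from side view: jaw tip top px / bottom
for (u,v) in((270+668/4-100,150+130/4),(270+668/4-100,150+182/4)):
    d=T[:,0];o1,r=ray('si3',u,v);P=o['tool_pos']  # intersect with clip vertical plane
    nrm=T[:,1];s=(nrm@(P+.014*T[:,1]-o1))/(nrm@r);print('clip side pt',T.T@(o1+s*r-P),o1+s*r)
```

```text
sc3 [[193, 191], [195, 203], [198, 203], [210, 231]]
si3 [[286, 165], [286, 189], [316, 196], [317, 170], [306, 168], [311, 173], [309, 179], [301, 179], [309, 181], [303, 184], [288, 180], [289, 177], [299, 178], [290, 177], [287, 168], [291, 165]]
near top [ 0.61483559 -0.18290163  0.12876975] 0.0036483201801908215 far top [ 0.70993178 -0.15445569  0.12677755] 0.003004380174624051 0.09927953486244204 16.65339842588243
[ 0.61439348 -0.18505673  0.129     ] [ 0.70806505 -0.15378607  0.129     ] [ 0.61493394 -0.1836996   0.024     ]
277 208 [ 41.7   0.8 145. ]
240 60 [ 86.2 -10.1 148. ]
314 60 [ 86.2  11.7 148. ]
244 62 [ 85.6  -8.9 148. ]
309 62 [ 85.6  10.2 148. ]
clip side pt [0.08628415 0.014      0.15330744] [ 0.56646823 -0.20939558  0.0832393 ]
clip side pt [0.08193369 0.014      0.20182478] [ 0.56228835 -0.21062415  0.03472251]
```

Call:
step_arm(
  commands=[
    [20,[8,1.9,-3],0],
    [20,[20,1.9,-3],0],
    [20,[32,1.9,-3],0],
    [20,[42,1.9,-3],0],
    [20,[50,1.9,-3],0],
    [20,[56,1.9,-3],0],
    [20,[60,1.9,-3],0],
    [20,[60,1.9,-3],0],
    [20,[60,1.9,-3],0],
  ],
)

```text
t: 6.78
tool_pos: [0.5376, -0.2064, 0.2396]
tool_rot: [-3.109, -0.452, 0.0]
contact_force: [-0.3, 0.3, -0.4]
opening: 0.027
grip_force: 34.7
```

Run:
```python
from h import *
o=monitor.get_obs();print(o['t'],o['tool_pos'],o['opening'],o['contact_force'])
a=snap('wrist','w4')
```

```text
6.775 [ 0.5375729  -0.20644413  0.23962676] 0.027023893045608448 [-0.28682838  0.32374276 -0.38581352]
```

View pics/w4.png

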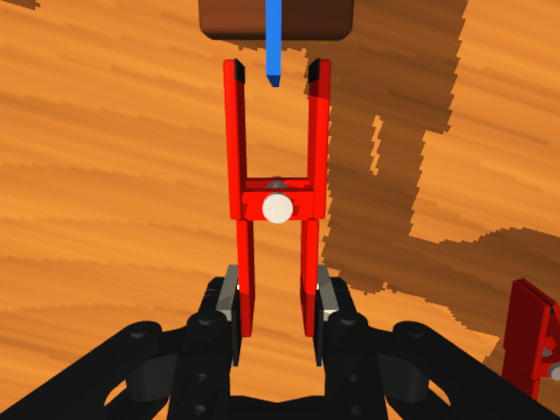

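The wrist view shows the blue card's near edge, top at (273,75) and bottom at (275,86), centred between the jaws (inner faces at columns 244 and 309) and parallel to them.

Run:
```python
from h import *
o=monitor.get_obs();T=R.from_rotvec(o['tool_rot']).as_matrix()
for u,v,z in((273.5,75,.129),(275,86,.024),(273.5,0,.129),(277,208,.095),(234,60,.0916),(320,60,.0916)):print(u,v,(T.T@(onz('w4',u,v,z)-o['tool_pos'])*1e3).round(1))
```

```text
273.5 75 [8.020e+01 1.000e-01 1.106e+02]
275 86 [ 80.8  -0.  215.6]
273.5 0 [9.370e+01 1.000e-01 1.106e+02]
277 208 [ 41.8   0.9 144.6]
234 60 [ 86.3 -11.8 148. ]
320 60 [ 86.3  13.5 148. ]
```

Call:
step_arm(
  commands=[
    [20,[4,-0.8,0],0],
    [20,[9,-0.8,0],0],
    [20,[13,-0.8,0],0],
    [20,[16,-0.8,0],0],
    [20,[16,-0.8,0],0],
    [20,[16,-0.8,0],0],
    [20,[16,-0.8,0],0],
    [20,[16,-0.8,0],0],
  ],
)

```text
t: 7.82
tool_pos: [0.5528, -0.2011, 0.2397]
tool_rot: [-3.109, -0.452, 0.0]
contact_force: [-0.5, -0.7, -0.7]
opening: 0.0269
grip_force: 34.7
```

Run:
```python
from h import *
o=monitor.get_obs();print(o['t'],o['tool_pos'],o['opening'],o['grip_force'],o['contact_force'],abs(o['dq']).max())
a=snap('wrist','w5');b=snap('side','si5')
cv2.imwrite('pics/m5.png',np.hstack([a[:,100:500],cv2.resize(b[150:255,270:370],(400,420),interpolation=2)])[:,:,::-1])
```

```text
7.825 [ 0.55277542 -0.20111535  0.23970847] 0.0268691946316348 34.72302496433258 [-0.52917162 -0.72005722 -0.70524558] 0.0013364361299650677
```

View pics/m5.png

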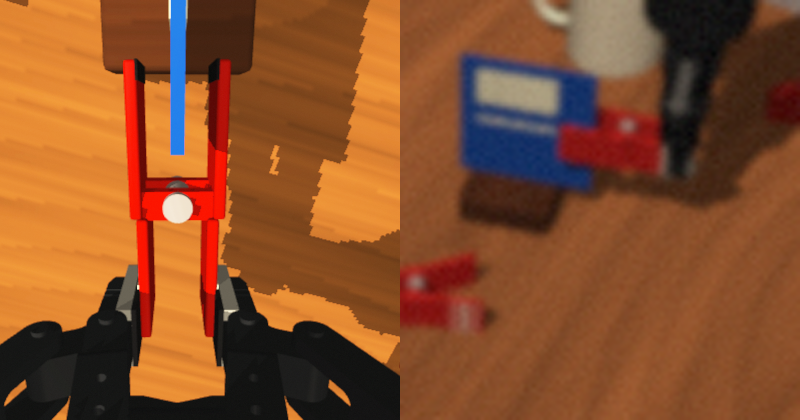

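The card edge sits centred in the gaping clip, at (178,154) between jaws at columns 144 and 209. It is about 22 mm inside the tips, half-way up, and there is no contact force.

```bash
python3 -c "
from h import *
print(finish_job())"
```

```text
the job is handed in; nothing more can be done
None
```

I handed the job in with the red clip held wide open and level around the blue card's near edge: about half-way up, the edge some 22 mm inside the jaw tips, and no contact force measured.

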